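# Right a bottle jammed under a shaker's guard rail and restart the shaker

### The job

A bottle has fallen over on the orbital shaker's tray and jammed itself in a back corner, under the guard rail; the shaker is switched off. Work the bottle out from under the rail, stand it upright on the tray's rubber mat, clear of the rail, and let go of it; only then switch the shaker on by flipping its toggle switch over to the opposite side. Do not push the small vial out of its place or knock it over.

Things in the scene. Friction and masses are not known exactly. Their poses are not given: they have to be found in the camera images.
- shaker: bench-top orbital shaker, fixed, white housing 340 x 250 mm. Origin: on the table top under the centre of its square tray; x to its back, y to its left seen from its front, z up. In front of the tray (x -125 to -215 mm) is a level console deck 46 mm above the table, with a fixed speed dial (38 mm wide, 18 mm high) at x -162, y +70 mm and the toggle at x -162, y -50 mm. The tray does not move.
- mat_centre (a point): centre of the tray's flat level black rubber mat, 212 x 222 mm (x, y), its surface 79 mm above the table; axes as the shaker's. A guard rail, a round steel bar 10 mm thick, runs round the tray with its centre line at x = +-110, y = +-115 mm, 40 mm above the mat (its top 45 mm above), open below it, with a 10 mm post in each corner.
- bottle_mid (a point): the fallen amber bottle, 48 mm in diameter, 100 mm long, 195 to 395 g, mostly near its base; point on its axis, half-way along; z points from base to cap. The cylindrical body reaches from 50 mm below to 12 mm above the point, then come shoulder, 24 mm neck and cap. At the start it lies on the mat along the shaker's x, base within 10 mm of the back rail, cap to the front, against the left or the right rail.
- bottle_cap (a point): centre of the bottle's white screw cap, 30 mm in diameter, 20 mm long, 40 mm from bottle_mid along the bottle's z. About 4 mm of the lying bottle's flank is under the side bar: it cannot be lifted, nor gripped across. It rolls when a fingertip pressed on its top is drawn sideways (half as far as the fingertip). Held by the cap with a light grip (3 to 5 N), it turns between the pads as the cap is raised.
- vial_mid (a point): bystander: specimen vial, glass with white screw cap, 21 mm in diameter, 58 mm high, standing on the mat close to the other side rail; the point is its centre, half-way up
- toggle (a joint): bat toggle switch on the console, in rad: 0 = off, leaning 0.45 rad to the shaker's left (+y); 0.9 = on, leaning as far to its right (-y). A spring throws it to the nearer end once past the middle (0.45); flipping takes about 1.5 N at the tip
- toggle_tip (a point): tip of the steel toggle bat, which is 7 mm thick and 31 mm long from its pivot; the tip is 78 mm above the table at either end, 81 mm in the middle
- toggle_pivot (a point): pivot of the toggle, 51 mm above the table, 5 mm above the console deck; a steel bushing 13 mm wide and 7 mm high with a 22 mm nut stands round it on the deck
Things that resemble listed ones, but are neither listed nor needed, are in the scene too. Of the things that look like the part that bears vial_mid, the smaller one is meant.

How it is judged:
By the outcome, as a careful person would: the job done as asked, in the order asked, and still so for the second after the job is handed in, with the robot touching nothing.
It also fails if it takes over 67 s, if anything falls off the work surface, if the arm or the gripper's body presses on something with over 40 N, if the wrist force passes 120 N, or if a joint passes its speed limit or range.

### The arm

A 6-joint arm with a two-finger parallel gripper is mounted at the origin on a cart in front of the work surface, level with it; the furniture and walls round the work are solid. World frame = base frame: x ahead of the robot, y to its left, z up, the work surface at z = 0. Lengths are in mm, angles in rad, forces in N, time in s.
With the tool pointing down it reaches from about 400 to 925 mm from the base axis. Payload 12.5 kg.
Tool frame: the origin (TCP) lies at the very end of the fingers, on their centre line; the grasp point (between the pads) lies 19 mm behind it; z points along the fingers, x is the direction in which the jaws open and shut, and the axes are right-handed (so a half turn about z gives the same grasp; the last joint's range is limited). The gripper opens to 95 mm and grips with 3 to 60 N. Pads are 20 mm wide; open, the fingers measure 119 mm over their backs; the gripper's body (75 mm by 180 mm) begins 59 mm behind the grasp point.
Start: joints at [-1.432, 0.491, 1.559, -0, 1.092, -0.106], TCP at [151.499, -606.379, 214.661] pointing down, gripper open.
Joint ranges: [-3.1, 3.1], [-0.84, 2.19], [0.05, 2.79], [-1.13, 4.28], [0.06, 2.93], [-2.69, 2.69]. Speed limits (rad/s): [2.22, 2.22, 2.79, 3.14, 3.14, 3.14].

### API

Orientations are given as [roll, pitch, yaw] about the fixed x, y, z axes, in that order (R = Rz(yaw) Ry(pitch) Rx(roll)).
In Python, from cell import state, viewer, ticket, look_for, regions_of gives the robot as it stands.
- The arm moves only by the shell command python3 -m inch 'ROWS'. ROWS is JSON, a list of rows, each a list of 7 numbers: the turn, a rotation vector about the world's x, y, z in degrees, then the shift along the world's x, y, z in mm, then the opening, from -1 (shut) to 1 (fully open). In form: [[rx, ry, rz, tx, ty, tz, hand], ...]. A call has 1 to 10 rows; each row shifts and turns the commanded pose from where the row before left it; what a row does not reach is not made up. A row lasts 1/10 s, in which the tool goes at most 50 mm and 8.59 degrees, less where a joint would pass 70% of its speed; a pose out of reach is approached as far as the arm can. A call with a gripper value outside its range is refused whole. The fingers move at their own pace and stop on an object; the grip force is fixed at half the most. Time passes only in rows, so rows that do not move let the fingers close. It gives the time, the measured TCP pose, the force and the opening at its end, in the units of the state.
- state(): the state, without advancing time (a new reading comes with each control period).
- viewer.read_camera(name): name is "side" or "top"; returns a dict with "color" (384x512x3 uint8, red, green, blue), "depth" (384x512 float32, mm along the optical axis (not along the pixel's ray), 0 where there is no reading), "fx", "fy", "cx", "cy" (pixels), "position" and "orientation" of the camera in the world. Camera axes: x right, y down, z forward; pixel columns grow to the right and rows downward; lengths in mm; the calibration is good to about 2 mm. A picture is of the moment at which its call begins.
- ticket.job_done(): hands the job in, once; it reports no verdict.
Trained networks look in the newest picture that a camera, given by its name, has taken for a name from the list of things; names that differ only in an ending like _2 or _b are one class to them, and where a whole thing is asked for, a point or a joint stands for the part that bears it (a point fixed in the world has none). Each returns a list of dicts, best first, with "score" (0 to 1); they miss things now and then, are a little off and sometimes report something else, mostly with a low value. They report only what shows in the picture. A call takes as long as a camera call. They do not tell look-alikes from the thing itself.
- look_for(name, camera): "box" ([left, top, right, bottom] as shares, 0 to 1, of the picture: columns of its width, rows of its height, round what is visible of it).
- regions_of(name, camera): "pixels" (384x512 bool, what is visible of it) and "box" ([left, top, right, bottom] as shares, 0 to 1, of the picture: columns of its width, rows of its height, round what is visible of it).
The state is a dict: "t": time; "joints": joint angles; "qvel": joint speeds; "tau": joint torques, N m; "eef_pos": TCP position; "tcp_rot": TCP orientation; "ft_force": force on the tool from outside, world axes, zero at the start; "moment": the same for the moment, N m; "opening": opening from 0.0 (shut) to 1.0 (fully open).
Only numpy, scipy, OpenCV 4.12 (cv2) and the standard library are available. Lean on these libraries where they do the work, as an engineer would, in place of code of your own. Each camera call takes 0.05 s, during which the arm holds its last target. There are 200 camera calls.

## Working session

There is one attempt and no reset: what is moved stays moved. The work goes in short steps, Python scripts to look and compute and a shell command to move; the robot and the scene stay as the last step left them, time stands still between calls to the robot, and variables do not carry over. Pictures are saved under pics/ and viewed, on a budget of 10 in all, crops included, one or two more only if the job needs it, and the job is handed in when it is done.

```bash
ls; mkdir -p pics; cat > h.py <<'E'
import numpy as np, cv2
from cell import state, viewer, ticket, look_for, regions_of
from scipy.spatial.transform import Rotation as R
def rot(o):
    o=np.array(o,float)
    if o.shape==(3,3): return o
    return R.from_euler('xyz',o).as_matrix() if o.size==3 else R.from_quat(o).as_matrix()
def cloud(c):
    d=c["depth"]; v,u=np.mgrid[:d.shape[0],:d.shape[1]]
    P=np.stack([(u-c["cx"])/c["fx"]*d,(v-c["cy"])/c["fy"]*d,d],-1)
    return P@rot(c["orientation"]).T+np.array(c["position"])
def save(c,name,box=None,k=1):
    im=c["color"][:,:,::-1]
    if box: im=im[box[1]:box[3],box[0]:box[2]]
    cv2.imwrite("pics/"+name,cv2.resize(im,None,fx=k,fy=k,interpolation=cv2.INTER_CUBIC))
E
python3 - <<'E'
from h import *
print(state())
ims=[]
for n in ["top","side"]:
    c=viewer.read_camera(n); P=cloud(c); ims.append(c["color"][:,:,::-1])
    print(n,c["position"],c["orientation"],c["fx"])
    for t in ["shaker","bottle_mid","bottle_cap","vial_mid","toggle"]:
        for r in regions_of(t,n)[:4]:
            m=r["pixels"]&(c["depth"]>0); q=P[m]
            print(t,round(r["score"],2),np.round(np.array(r["box"])*[512,384,512,384]),m.sum(),np.round(np.median(q,0)) if len(q) else '',np.round(np.percentile(q,[3,97],axis=0)).tolist() if len(q) else '')
    save(c,f"{n}0.png",k=1.5)
E
```

```text
pics
{'t': 0.0, 'joints': array([-1.43159268e+00,  4.91582802e-01,  1.55942672e+00, -2.88324707e-05,
        1.09170288e+00, -1.05578151e-01]), 'qvel': array([-3.17713346e-05,  9.02427410e-04,  3.75271082e-04, -8.10009980e-04,
       -1.03247088e-04, -2.14890726e-03]), 'tau': array([-2.62897656e-04, -6.12644148e+01, -2.58180678e+01,  6.92770234e-02,
        4.82588774e-02, -8.59797728e-05]), 'eef_pos': array([ 151.4612739 , -606.1288809 ,  214.05513619]), 'tcp_rot': array([-3.14150008e+00,  1.11620471e-03, -1.32600117e+00]), 'ft_force': array([-0.43662642, -0.07327804,  0.76678197]), 'moment': array([ 0.03082099, -0.01201633,  0.03342031]), 'opening': 0.9993657024284638}
top [ 370.4596823  -325.24939689  911.04276128] [-2.94049233 -0.00477286 -1.360888  ] 420.0073478202618
shaker 0.7 [138.  85. 317. 287.] 19329 [ 533. -251.   77.] [[380.0, -381.0, 43.0], [697.0, -114.0, 123.0]]
shaker 0.57 [196.  91. 235. 145.] 1052 [ 664. -194.  119.] [[616.0, -222.0, 102.0], [707.0, -170.0, 127.0]]
bottle_mid 0.68 [199.  90. 236. 145.] 1078 [ 663. -194.  119.] [[616.0, -222.0, 99.0], [706.0, -168.0
[... 392 characters left out ...]
.   36.] [[656.0, -479.0, -1.0], [683.0, -452.0, 76.0]]
side [791.39665525 581.74009948 511.13273584] [-1.99906998  0.00417026  2.86457274] 492.66005553185636
shaker 0.65 [167. 170. 362. 282.] 13666 [ 568. -166.   75.] [[400.0, -370.0, 16.0], [728.0, -87.0, 124.0]]
bottle_mid 0.91 [179. 211. 240. 237.] 1024 [ 673. -176.  109.] [[623.0, -201.0, 88.0], [713.0, -162.0, 128.0]]
bottle_cap 0.66 [184. 210. 240. 237.] 962 [ 673. -175.  109.] [[625.0, -198.0, 88.0], [712.0, -162.0, 128.0]]
vial_mid 0.51 [179. 185. 189. 188.] 46 [ 676. -454.   75.] [[668.0, -469.0, 67.0], [684.0, -449.0, 78.0]]
vial_mid 0.44 [216. 169. 228. 197.] 184 [ 611. -353.   99.] [[601.0, -365.0, 80.0], [620.0, -349.0, 138.0]]
```

View pics/top0.png

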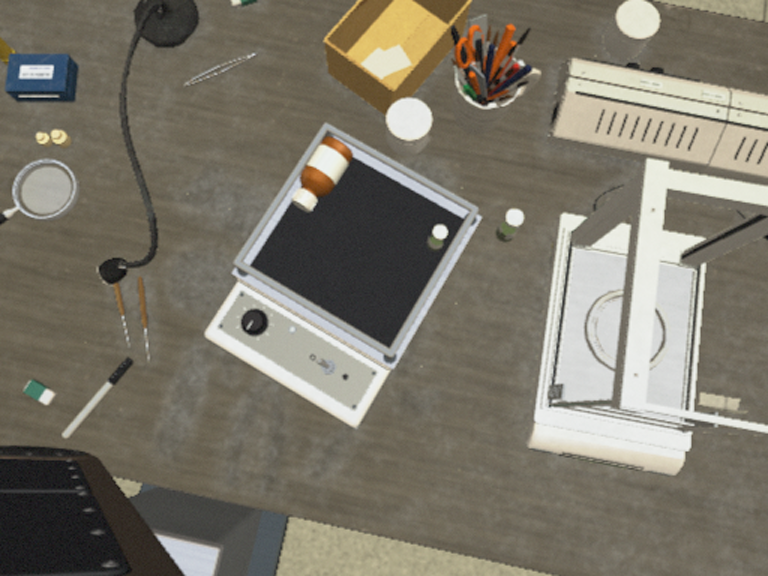

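View pics/side0.png

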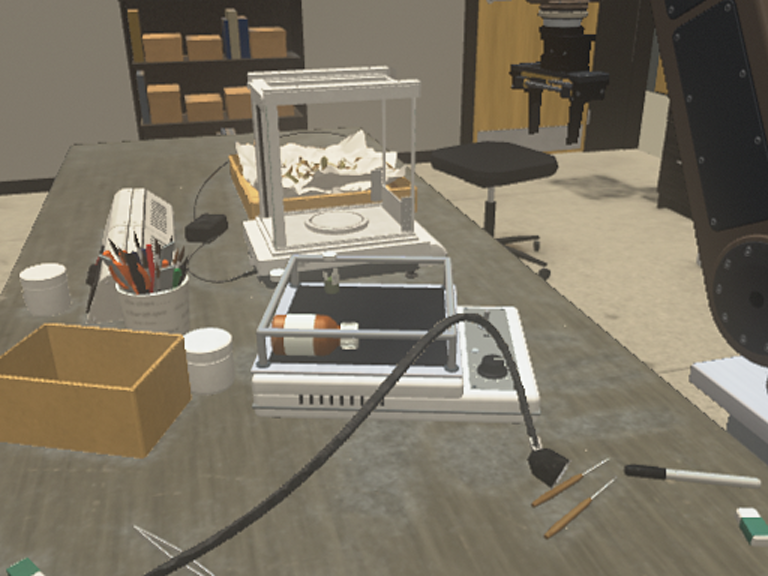

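The top view shows the shaker turned about 30°, the bottle at its left-rear corner (px 325,170; cap at 305,200), the tray vial at (440,232), a look-alike vial outside the tray at (512,222), and the toggle near (322,362). The side view shows a gooseneck lamp to the left and a balance frame to the right.

```bash
python3 - <<'E'
from h import *
from scipy.optimize import minimize
C={n:viewer.read_camera(n) for n in ["top","side"]}
for n,c in C.items():
    P=cloud(c); ok=c["depth"]>0
    col=c["color"].astype(int)
    reg=ok&(np.abs(P[...,0]-540)<220)&(np.abs(P[...,1]+250)<220)
    m=reg&(abs(P[...,2]-79)<7)&(col.max(-1)<50)
    q=P[m]; r=cv2.minAreaRect(q[:,:2].astype(np.float32)); print(n,"mat",r,np.median(q[:,2]))
    rl=reg&(P[...,2]>115)&(P[...,2]<130)&(col.max(-1)-col.min(-1)<25)&(col.mean(-1)>80)&(col.mean(-1)<190)
    q=P[rl][:,:2]
    # fit rail: rectangle halfsizes 110,115
    def f(p):
        d=q-p[:2]; a=p[2]; x=d@[np.cos(a),np.sin(a)]; y=d@[-np.sin(a),np.cos(a)]
        e=np.minimum(np.abs(np.abs(x)-110)+np.maximum(abs(y)-115,0),np.abs(np.abs(y)-115)+np.maximum(abs(x)-110,0)); return np.minimum(e,15).mean()
    best=min((minimize(f,[575,-258,a],method="Nelder-Mead",options=dict(maxiter=2000,xatol=.01,fatol=1e-5)) for a in np.radians(range(-60,60,8))),key=lambda s:s.fun)
    print("rail",best.x[:2],np.degrees(best.x[2]),best.fun,len(q),"z",np.percentile(P[rl][:,2],[5,50,95]))
    p=best.x; T=np.array([[np.cos(p[2]),np.sin(p[2])],[-np.sin(p[2]),np.cos(p[2])]])
    for t in ["bottle_mid","vial_mid","toggle","toggle_tip"]:
        for r in regions_of(t,n)[:2]:
            mm=r["pixels"]&ok; k=P[mm].copy(); k[:,:2]=(k[:,:2]-p[:2])@T.T
            print(t,r["score"],np.round(np.percentile(k,[2,50,98],axis=0)).tolist())
    # toggle search on console
    L=P.copy(); L[...,:2]=(P[...,:2]-p[:2])@T.T
    mm=ok&(abs(L[...,0]+162)<20)&(abs(L[...,1]+50)<35)&(L[...,2]>62)
    print("tog",mm.sum(),np.round(L[mm][:25]).tolist())
    # cap: white points in tray region
    mm=ok&(L[...,1]>55)&(L[...,1]<112)&(L[...,0]>-20)&(L[...,0]<50)&(L[...,2]>84)&(col.min(-1)>140)
    print("cap",np.round(np.percentile(L[mm],[2,50,98],axis=0)).tolist())
    # tall obstacles in region
    mm=ok&(P[...,2]>150)&(P[...,0]>300)&(P[...,0]<850)&(P[...,1]>-600)&(P[...,1]<150)
    k=P[mm]
    for z in (150,200,250,300,400): 
        s=k[(k[:,2]>=z)&(k[:,2]<z+50)]
        if len(s): print(z,len(s),np.round(np.percentile(s,[1,25,50,75,99],axis=0)[:,:2]).tolist())
save(C["top"],"tog0.png",(130,80,330,290),3)
E
```

```text
top mat ((589.9749755859375, -258.40447998046875), (215.70909118652344, 203.01048278808594), 71.35050201416016) 77.97678882949191
rail [ 585.92353761 -259.40660849] -18.583056336415538 2.4471597372182656 2277 z [118.67077997 121.97693711 124.67925396]
bottle_mid 0.82 [[2.0, 66.0, 101.0], [54.0, 85.0, 120.0], [97.0, 109.0, 128.0]]
vial_mid 0.64 [[132.0, -180.0, -0.0], [141.0, -167.0, 38.0], [157.0, -155.0, 77.0]]
vial_mid 0.62 [[44.0, -99.0, 78.0], [52.0, -90.0, 131.0], [76.0, -79.0, 137.0]]
tog 22 [[-160.0, -34.0, 75.0], [-159.0, -36.0, 80.0], [-158.0, -38.0, 76.0], [-161.0, -35.0, 77.0], [-160.0, -37.0, 77.0], [-160.0, -39.0, 80.0], [-158.0, -40.0, 76.0], [-163.0, -37.0, 78.0], [-162.0, -38.0, 79.0], [-161.0, -40.0, 76.0], [-160.0, -41.0, 76.0], [-159.0, -43.0, 70.0], [-164.0, -39.0, 74.0], [-163.0, -41.0, 75.0], [-162.0, -42.0, 71.0], [-161.0, -43.0, 69.0], [-159.0, -45.0, 68.0], [-164.0, -41.0, 69.0], [-163.0, -43.0, 68.0], [-162.0, -44.0, 66.0], [-161.0, -46.0, 65.0], [-163.0, -47.0, 64.0]]
cap [[-13.0, 75.0, 104.0], [11.0, 90.0, 115.0], [30.0, 112.0, 124.0]]
150 920 [[427.0, -56
[... 898 characters left out ...]
.0, -40.0, 75.0], [-162.0, -37.0, 76.0], [-157.0, -45.0, 71.0], [-159.0, -40.0, 73.0], [-161.0, -41.0, 72.0], [-163.0, -40.0, 73.0], [-157.0, -44.0, 69.0], [-159.0, -42.0, 70.0], [-161.0, -43.0, 69.0], [-163.0, -42.0, 70.0], [-161.0, -40.0, 68.0], [-163.0, -45.0, 66.0]]
cap [[-16.0, 82.0, 94.0], [11.0, 99.0, 117.0], [42.0, 112.0, 125.0]]
150 1434 [[431.0, -555.0], [573.0, -336.0], [637.0, 8.0], [664.0, 51.0], [840.0, 81.0]]
200 275 [[428.0, -565.0], [572.0, -547.0], [653.0, -541.0], [660.0, -539.0], [665.0, 5.0]]
250 264 [[428.0, -565.0], [648.0, -548.0], [654.0, -542.0], [661.0, -539.0], [666.0, -534.0]]
300 1368 [[424.0, -575.0], [489.0, -543.0], [555.0, -540.0], [619.0, -538.0], [666.0, -534.0]]
  return _methods._mean(a, axis=axis, dtype=dtype,
  ret = ret.dtype.type(ret / rcount)
```

View pics/tog0.png

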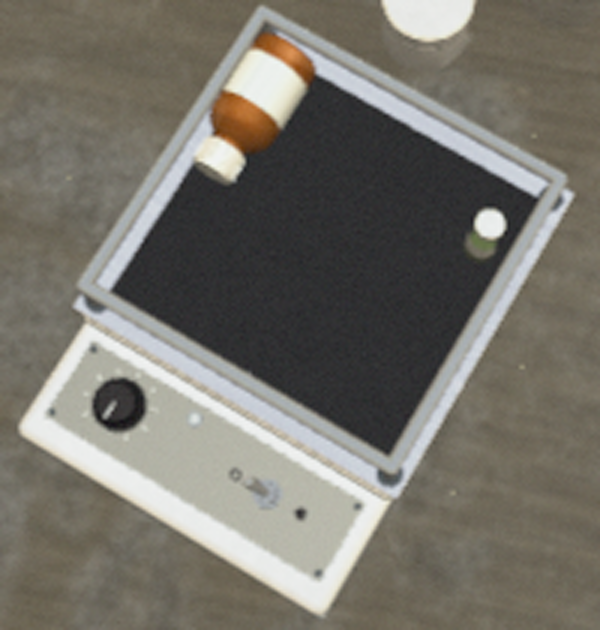

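The close-up shows the toggle leaning left, towards the dial (tip at 250,482), so the switch is off. The bottle's cap points to the front (218,160), and its flank is under the left rail. I take the shaker centre as about (587,-257.5) with yaw -18.6°. I'll move above the bottle with the fingers shut.

```bash
python3 - <<'E'
from h import *
cat=[]
for n in ["top","side"]:
    c=viewer.read_camera(n); P=cloud(c); m=(c["depth"]>0)&(P[...,2]>120)&(P[...,1]>-150)&(P[...,1]<120)&(P[...,0]>330)&(P[...,0]<900); cat.append(P[m])
k=np.vstack(cat)
for x in range(330,900,40):
    s=k[(k[:,0]>=x)&(k[:,0]<x+40)]
    if len(s)>5: print(x,len(s),np.round(np.percentile(s[:,1:],[2,98],axis=0)).tolist())
E
cat >> h.py <<'E'
C0=np.array([587,-257.5]); A=np.radians(-18.6); T=np.array([[np.cos(A),np.sin(A)],[-np.sin(A),np.cos(A)]])
def toS(p): p=np.array(p,float).copy(); p[...,:2]=(p[...,:2]-C0)@T.T; return p
def toW(p): p=np.array(p,float).copy(); p[...,:2]=p[...,:2]@T+C0; return p
def st():
    s=state(); print("t",round(s["t"],2),"W",np.round(s["eef_pos"],1),"S",np.round(toS(s["eef_pos"]),1),"rpy",np.round(np.degrees(s["tcp_rot"]),1),"F",np.round(s["ft_force"],1),"open",round(s["opening"],3),"q",np.round(s["joints"],2))
E
python3 -m inch '[[0,0,-3.26,31,24.5,0,-1],[0,0,-3.26,31,24.5,0,-1],[0,0,-3.26,31,24.5,0,-1],[0,0,-3.26,31,24.5,0,-1],[0,0,-3.26,31,24.5,0,-1],[0,0,-3.26,31,24.5,0,-1],[0,0,-3.26,31,24.5,0,-1],[0,0,-3.26,31,24.5,0,-1],[0,0,-3.26,31,24.5,0,-1],[0,0,-3.26,31,24.5,0,-1]]'; python3 -c "from h import *;st()"
```

```text
490 640 [[-144.0, 120.0], [8.0, 187.0]]
530 438 [[-132.0, 120.0], [-0.0, 201.0]]
570 538 [[-146.0, 120.0], [28.0, 200.0]]
610 475 [[-149.0, 121.0], [57.0, 190.0]]
650 384 [[53.0, 147.0], [82.0, 172.0]]
690 385 [[77.0, 127.0], [99.0, 151.0]]
730 198 [[94.0, 120.0], [108.0, 131.0]]
t: 2.2
eef_pos: [462.7, -360.2, 214.8]
tcp_rot: [-3.141, -0.0, -1.897]
ft_force: [-0.1, -0.0, 0.4]
opening: 0.217
t 2.2 W [ 462.7 -360.2  214.8] S [ -85.1 -137.   214.8] rpy [-180.    -0.  -108.7] F [-0.1 -0.   0.4] open 0.217 q [-0.77  0.44  1.66 -0.    1.05  1.12]
```

```bash
python3 -m inch '[[0,0,0,36.5,28.7,0,-1],[0,0,0,36.5,28.7,0,-1],[0,0,0,36.5,28.7,0,-1],[0,0,0,36.5,28.7,0,-1],[0,0,0,36.5,28.7,0,-1],[0,0,0,36.9,28.5,0,-1],[0,0,0,0,0,-35,-1],[0,0,0,0,0,-35,-1],[0,0,0,0,0,-10,-1],[0,0,0,0,0,0,-1]]'; python3 - <<'E'
from h import *
st()
c=viewer.read_camera("side"); save(c,"s1.png",(130,140,380,300),3)
E
```

```text
t: 3.2
eef_pos: [680.4, -189.3, 133.5]
tcp_rot: [3.139, -0.0, -1.895]
ft_force: [0.8, -0.7, -0.3]
opening: 0.004
t 3.2 W [ 680.4 -189.3  133.5] S [ 66.8  94.4 133.5] rpy [ 179.8   -0.  -108.6] F [ 0.8 -0.7 -0.3] open 0.004 q [-0.36  0.69  1.42 -0.    1.04  1.53]
```

View pics/s1.png

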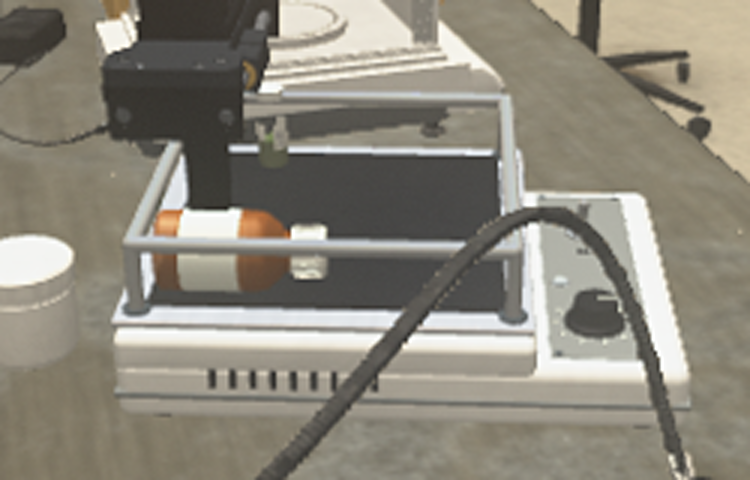

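The closed fingers are right above the bottle's label (px 208,205). I'll come down slowly until they touch.

```bash
python3 -m inch '[[0,0,0,0,0,-3,-1],[0,0,0,0,0,-3,-1],[0,0,0,0,0,-1,-1],[0,0,0,0,0,0,-1]]'; python3 -m inch '[[0,0,0,0,0,-1,-1],[0,0,0,0,0,0,-1]]'
```

```text
t: 3.65
eef_pos: [680.9, -189.5, 128.1]
tcp_rot: [-3.141, -0.0, -1.895]
ft_force: [0.3, -0.2, -1.0]
opening: 0.009
t: 3.85
eef_pos: [681.1, -189.4, 127.1]
tcp_rot: [-3.141, -0.0, -1.895]
ft_force: [-0.6, 1.5, 3.0]
opening: 0.008
```

```bash
python3 -m inch '[[0,0,0,0,0,-1,-1],[0,0,0,0,0,0,-1]]';  python3 -m inch '[[0,0,0,-1.3,-3.8,0,-1],[0,0,0,-1.3,-3.8,0,-1],[0,0,0,-1.3,-3.8,0,-1],[0,0,0,-1.3,-3.8,0,-1]]'; python3 -m inch '[[0,0,0,-1.3,-3.8,0,-1],[0,0,0,-1.3,-3.8,0,-1],[0,0,0,-1.3,-3.8,0,-1],[0,0,0,-1.3,-3.8,0,-1],[0,0,0,0,0,0,-1]]';python3 - <<'E'
from h import *
st()
c=viewer.read_camera("side"); P=toS(cloud(c)); ok=c["depth"]>0
for r in regions_of("bottle_mid","side")[:1]:
    k=P[r["pixels"]&ok]; print(r["score"],np.round(np.percentile(k,[2,50,98],axis=0)).tolist())
E
```

```text
t: 4.05
eef_pos: [681.2, -189.4, 127.0]
tcp_rot: [-3.14, -0.0, -1.895]
ft_force: [-1.3, 0.3, 10.1]
opening: 0.005
t: 4.45
eef_pos: [676.0, -204.8, 127.2]
tcp_rot: [-3.14, -0.0, -1.895]
ft_force: [-2.9, 1.4, 11.2]
opening: -0.0
t: 4.95
eef_pos: [670.7, -220.5, 126.2]
tcp_rot: [-3.14, -0.0, -1.895]
ft_force: [-0.6, -0.7, 6.0]
opening: 0.006
t 4.95 W [ 670.7 -220.5  126.2] S [ 67.5  61.8 126.2] rpy [-179.9   -0.  -108.6] F [-0.6 -0.7  6. ] open 0.006 q [-0.41  0.69  1.43 -0.    1.02  1.48]
0.76 [[5.0, 69.0, 81.0], [58.0, 88.0, 117.0], [97.0, 98.0, 128.0]]
```

```bash
python3 -m inch '[[0,0,0,0,0,10,-1],[0,0,0,3.5,10.4,0,-1],[0,0,0,3.5,10.4,0,-1],[0,0,0,0,0,-8,-1],[0,0,0,0,0,-2,-1],[0,0,0,0,0,0,-1]]';  python3 -m inch '[[0,0,0,-1.3,-3.8,0,-1],[0,0,0,-1.3,-3.8,0,-1],[0,0,0,-1.3,-3.8,0,-1],[0,0,0,-1.3,-3.8,0,-1],[0,0,0,-1.3,-3.8,0,-1]]'; python3 -m inch '[[0,0,0,-1.3,-3.8,0,-1],[0,0,0,-1.3,-3.8,0,-1],[0,0,0,-1.3,-3.8,0,-1],[0,0,0,-1.3,-3.8,0,-1],[0,0,0,0,0,0,-1],[0,0,0,0,0,10,-1],[0,0,0,0,0,10,-1]]';python3 - <<'E'
from h import *
st()
c=viewer.read_camera("side"); P=toS(cloud(c)); ok=c["depth"]>0
for r in regions_of("bottle_mid","side")[:1]:
    k=P[r["pixels"]&ok]; print(r["score"],np.round(np.percentile(k,[2,50,98],axis=0)).tolist())
E
```

```text
t: 5.65
eef_pos: [677.4, -198.6, 125.3]
tcp_rot: [3.141, 0.0, -1.895]
ft_force: [-0.9, 1.2, 3.5]
opening: 0.004
t: 6.15
eef_pos: [670.9, -218.3, 127.2]
tcp_rot: [-3.141, -0.0, -1.895]
ft_force: [-5.1, 2.4, 15.2]
opening: 0.005
t: 6.85
eef_pos: [665.5, -233.3, 145.6]
tcp_rot: [3.141, -0.0, -1.895]
ft_force: [0.9, 0.2, 0.4]
opening: 0.009
t 6.85 W [ 665.5 -233.3  145.6] S [ 66.7  48.  145.6] rpy [ 179.9   -0.  -108.6] F [0.9 0.2 0.4] open 0.009 q [-0.43  0.67  1.41 -0.    1.06  1.46]
0.68 [[2.0, -36.0, 80.0], [54.0, 68.0, 117.0], [100.0, 116.0, 128.0]]
```

```bash
python3 -m inch '[[0,0,0,3,9,0,-1],[0,0,0,3,9,0,-1],[0,0,0,0,0,-14,-1],[0,0,0,0,0,-6,-1],[0,0,0,0,0,0,-1]]';  python3 -m inch '[[0,0,0,-1.3,-3.8,0,-1],[0,0,0,-1.3,-3.8,0,-1],[0,0,0,-1.3,-3.8,0,-1],[0,0,0,-1.3,-3.8,0,-1],[0,0,0,-1.3,-3.8,0,-1]]'; python3 -m inch '[[0,0,0,-1.3,-3.8,0,-1],[0,0,0,-1.3,-3.8,0,-1],[0,0,0,-1.3,-3.8,0,-1],[0,0,0,0,0,0,-1],[0,0,0,0,0,10,-1],[0,0,0,-30,20,45,-1],[0,0,0,-40,0,40,-1],[0,0,0,-40,0,0,-1],[0,0,0,-40,0,0,-1],[0,0,0,-20,0,0,-1]]';python3 - <<'E'
from h import *
st()
for n in ["side","top"]:
    c=viewer.read_camera(n); P=toS(cloud(c)); ok=c["depth"]>0
    for t in ["bottle_mid","bottle_cap"]:
      for r in regions_of(t,n)[:1]:
        k=P[r["pixels"]&ok]; print(n,r["score"],np.round(np.percentile(k,[2,50,98],axis=0)).tolist())
    save(c,n+"2.png",(130,70,380,300),3)
E
```

```text
t: 7.45
eef_pos: [671.5, -214.6, 124.4]
tcp_rot: [3.14, 0.0, -1.895]
ft_force: [-0.6, 0.6, 1.9]
opening: 0.003
t: 7.95
eef_pos: [665.1, -234.5, 127.0]
tcp_rot: [-3.141, -0.0, -1.895]
ft_force: [-5.3, 1.8, 16.1]
opening: 0.006
t: 8.95
eef_pos: [497.3, -228.0, 210.2]
tcp_rot: [3.141, -0.0, -1.895]
ft_force: [0.9, -0.8, -0.1]
opening: 0.007
t 8.95 W [ 497.3 -228.   210.2] S [-94.4  -0.7 210.2] rpy [ 180.    -0.  -108.6] F [ 0.9 -0.8 -0.1] open 0.007 q [-0.55  0.39  1.76 -0.    1.    1.35]
side 0.72 [[3.0, 27.0, 94.0], [54.0, 52.0, 115.0], [98.0, 62.0, 128.0]]
side 0.82 [[3.0, 32.0, 95.0], [54.0, 52.0, 115.0], [100.0, 62.0, 128.0]]
top 0.79 [[55.0, 12.0, 109.0], [77.0, 31.0, 123.0], [98.0, 55.0, 128.0]]
top 0.89 [[54.0, 11.0, 107.0], [77.0, 31.0, 123.0], [98.0, 55.0, 128.0]]
```

View pics/top2.png

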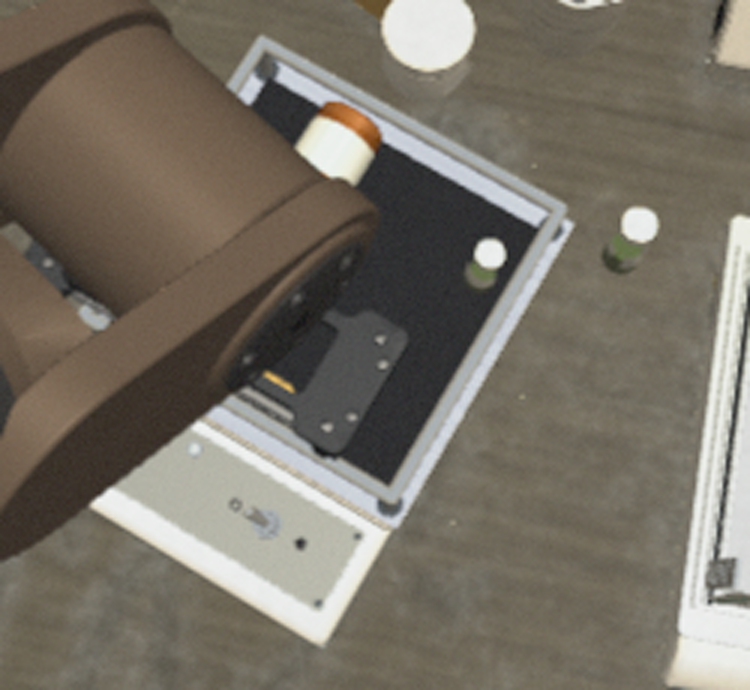

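The bottle is clear of the rail, with its axis at about y +36. In the top picture its base is at (340,125) and the vial is undisturbed at (488,255). Next I'll tilt the tool by 35°, open the fingers and get ready to grasp the cap.

```bash
python3 -m inch '[[-2.23,-6.64,0,15,2.7,-11,0.26],[-2.23,-6.64,0,15,2.7,-11,0.26],[-2.23,-6.64,0,15,2.7,-11,0.26],[-2.23,-6.64,0,15,2.7,-11,0.26],[-2.23,-6.64,0,15,2.7,-11,0.26],[0,0,0,0,0,0,0.26],[0,0,0,0,0,0,0.26]]';python3 - <<'E'
from h import *
st()
s=state(); print("toolz in S",np.round(toS(rot(s["tcp_rot"])[:,2]+[*C0,0]),3),"toolx",np.round(toS(rot(s["tcp_rot"])[:,0]+[*C0,0]),3))
c=viewer.read_camera("side"); P=toS(cloud(c)); ok=c["depth"]>0; col=c["color"].astype(int)
r=regions_of("bottle_mid","side")[0]; m=r["pixels"]&ok; k=P[m]
for x in range(0,100,10):
    q=k[(k[:,0]>=x)&(k[:,0]<x+10)]; print(x,len(q),np.round(np.percentile(q[:,1:],[50,90,97],axis=0)).tolist() if len(q) else '')
save(c,"s3.png",(130,120,380,300),3)
E
```

```text
t: 9.95
eef_pos: [569.2, -210.9, 163.8]
tcp_rot: [-2.613, 0.021, -1.879]
ft_force: [-0.1, -0.7, 0.2]
opening: 0.539
t 9.95 W [ 569.2 -210.9  163.8] S [-31.7  38.5 163.8] rpy [-149.7    1.2 -107.6] F [-0.1 -0.7  0.2] open 0.539 q [-0.52  0.4   2.03  0.56  0.23  0.85]
toolz in S [ 0.504  0.027 -0.863] toolx [ 0.017 -1.    -0.021]
0 75 [[48.0, 109.0], [52.0, 118.0], [52.0, 119.0]]
10 87 [[49.0, 110.0], [52.0, 117.0], [54.0, 119.0]]
20 74 [[46.0, 110.0], [51.0, 118.0], [53.0, 120.0]]
30 115 [[54.0, 116.0], [59.0, 125.0], [60.0, 127.0]]
40 119 [[56.0, 117.0], [61.0, 127.0], [62.0, 128.0]]
50 110 [[55.0, 119.0], [61.0, 128.0], [62.0, 129.0]]
60 118 [[56.0, 117.0], [61.0, 128.0], [62.0, 129.0]]
70 106 [[55.0, 119.0], [61.0, 127.0], [63.0, 129.0]]
80 110 [[55.0, 119.0], [61.0, 128.0], [61.0, 128.0]]
90 102 [[54.0, 118.0], [60.0, 127.0], [61.0, 128.0]]
```

View pics/s3.png

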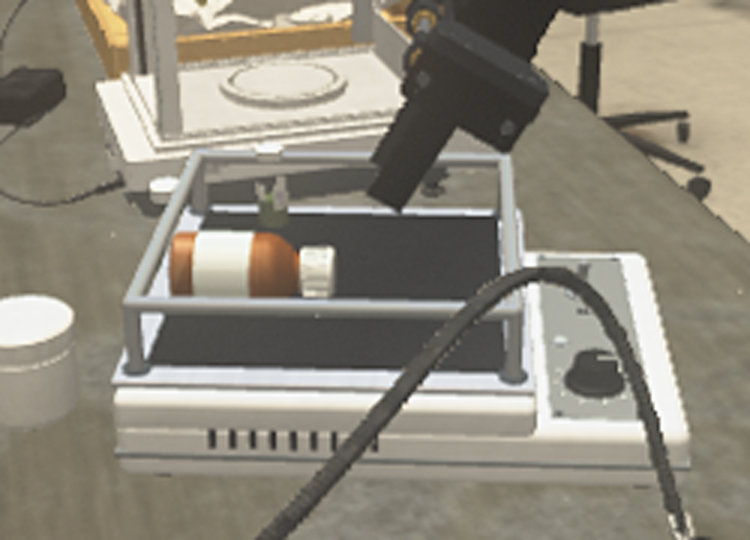

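The bottle is parallel to x (body px 170–300, cap at 318,272), and the tool is tilted about 30°, short of the 35° I asked for. Now to the cap.

```bash
python3 -m inch '[[0,0,0,7.6,-2.9,-12.3,0.26],[0,0,0,7.6,-2.9,-12.3,0.26],[0,0,0,7.6,-2.9,-12.3,0.26],[0,0,0,7.6,-2.9,-12.3,0.26],[0,0,0,7.6,-2.9,-12.3,0.26],[0,0,0,7.6,-2.9,-12.3,0.26],[0,0,0,0,0,0,0.26],[0,0,0,0,0,0,0.26]]';python3 - <<'E'
from h import *
st()
s=state(); print("toolz in S",np.round(toS(rot(s["tcp_rot"])[:,2]+[*C0,0]),3))
c=viewer.read_camera("side"); save(c,"s4.png",(130,120,380,300),3)
E
```

```text
t: 10.85
eef_pos: [614.4, -228.2, 90.5]
tcp_rot: [-2.611, 0.021, -1.879]
ft_force: [0.3, 0.2, 0.6]
opening: 0.628
t 10.85 W [ 614.4 -228.2   90.5] S [16.6 36.5 90.5] rpy [-149.6    1.2 -107.6] F [0.3 0.2 0.6] open 0.628 q [-0.51  0.57  1.97  0.99  0.14  0.42]
toolz in S [ 0.505  0.027 -0.862]
```

View pics/s4.png

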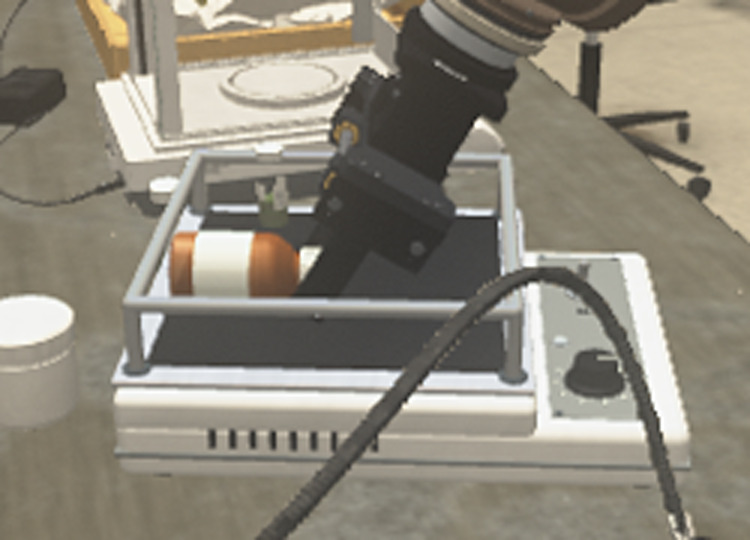

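```bash
python3 -m inch '[[0,0,0,0,0,0,-1],[0,0,0,0,0,0,-1],[0,0,0,0,0,0,-1],[0,0,0,0,0,0,-1],[0,0,0,0,0,0,-1],[0,0,0,0,0,0,-1],[0,0,0,0,0,0,-1]]'; python3 -m inch '[[0,0,0,0,0,10,-1],[0,0,0,0,0,10,-1],[0,0,0,0,0,10,-1],[0,0,0,0,0,10,-1],[0,0,0,0,0,10,-1],[0,0,0,0,0,10,-1],[0,0,0,0,0,0,-1]]';python3 - <<'E'
from h import *
st()
c=viewer.read_camera("side"); save(c,"s5.png",(130,90,380,270),3)
E
```

```text
t: 11.6
eef_pos: [614.3, -228.2, 90.3]
tcp_rot: [-2.611, 0.021, -1.879]
ft_force: [-2.4, 0.0, 2.4]
opening: 0.312
t: 12.3
eef_pos: [614.4, -228.2, 150.9]
tcp_rot: [-2.61, 0.021, -1.879]
ft_force: [0.3, -0.4, -2.5]
opening: 0.308
t 12.3 W [ 614.4 -228.2  150.9] S [ 16.6  36.6 150.9] rpy [-149.6    1.2 -107.6] F [ 0.3 -0.4 -2.5] open 0.308 q [-0.51  0.48  1.93  0.5   0.25  0.93]
```

View pics/s5.png

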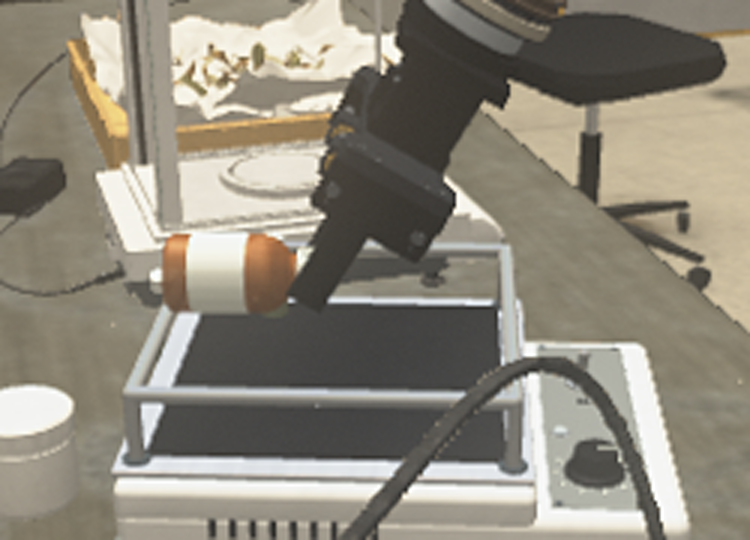

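The bottle came up rigidly held and horizontal (body px 165–295). I'll turn the tool about the shaker's y axis to bring it upright.

```bash
python3 -m inch '[[2.39,7.11,0,-4.6,0.5,10,-1],[2.39,7.11,0,-4.6,0.5,10,-1],[2.39,7.11,0,-4.6,0.5,10,-1],[2.39,7.11,0,-4.6,0.5,10,-1],[2.39,7.11,0,-4.6,0.5,10,-1],[2.39,7.11,0,-4.6,0.5,10,-1],[0,0,0,0,0,0,-1]]'; python3 -m inch '[[2.39,7.11,0,-4.6,0.5,0,-1],[2.39,7.11,0,-4.6,0.5,0,-1],[2.39,7.11,0,-4.6,0.5,0,-1],[2.39,7.11,0,-4.6,0.5,0,-1],[2.39,7.11,0,-4.6,0.5,0,-1],[2.39,7.11,0,-4.6,0.5,0,-1],[0,0,0,0,0,0,-1]]';python3 - <<'E'
from h import *
st()
s=state(); print("toolz in S",np.round(toS(rot(s["tcp_rot"])[:,2]+[*C0,0]),3),"toolx",np.round(toS(rot(s["tcp_rot"])[:,0]+[*C0,0]),3))
c=viewer.read_camera("side"); save(c,"s6.png",(130,60,380,270),3)
E
```

```text
t: 13.05
eef_pos: [590.6, -223.1, 206.4]
tcp_rot: [2.916, 0.039, -1.897]
ft_force: [-0.0, -0.3, -3.1]
opening: 0.31
t: 13.75
eef_pos: [561.4, -219.7, 202.5]
tcp_rot: [2.129, 0.027, -1.923]
ft_force: [-0.0, 0.1, -3.9]
opening: 0.309
t 13.75 W [ 561.4 -219.7  202.5] S [-36.3  27.7 202.5] rpy [ 122.     1.5 -110.2] F [-0.   0.1 -3.9] open 0.309 q [-0.45  0.93  1.05 -0.08  2.18  1.45]
toolz in S [-0.848  0.038 -0.529] toolx [-0.027 -0.999 -0.027]
```

View pics/s6.png

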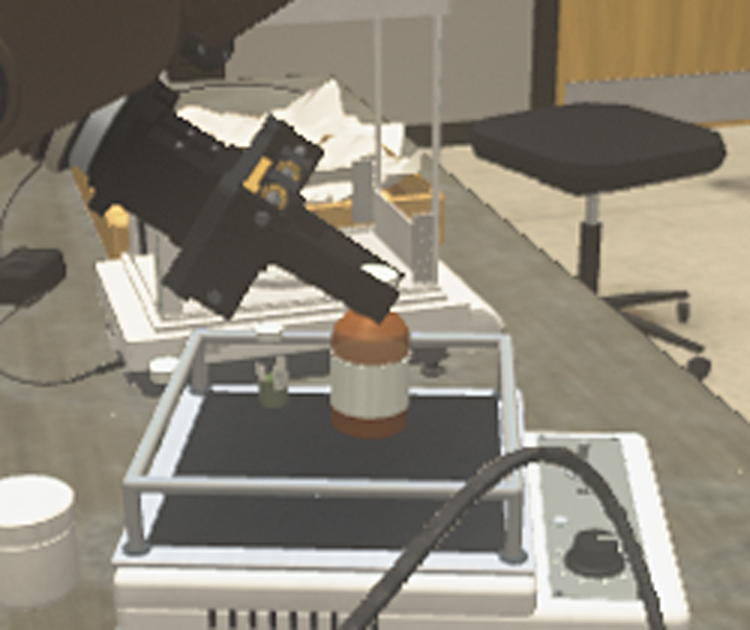

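The bottle is upright above the mat (cap at px 380,272; base at 370,430) and the vial is undisturbed. I'll lower it until it touches.

```bash
python3 -m inch '[[0.6,1.8,0,0,0,-10,-1],[0,0,0,0,0,-10,-1],[0,0,0,0,0,-8,-1],[0,0,0,0,0,-5,-1],[0,0,0,0,0,0,-1],[0,0,0,0,0,0,-1]]';  python3 -m inch '[[0,0,0,0,0,-2,-1],[0,0,0,0,0,-2,-1],[0,0,0,0,0,0,-1]]';  python3 -m inch '[[0,0,0,0,0,-1.5,-1],[0,0,0,0,0,0,-1]]';python3 - <<'E'
from h import *
st()
c=viewer.read_camera("side"); P=toS(cloud(c)); ok=c["depth"]>0
r=regions_of("bottle_mid","side")[0]; k=P[r["pixels"]&ok]; print(r["score"],np.round(np.percentile(k,[1,50,99],axis=0),1).tolist())
E
```

```text
t: 14.4
eef_pos: [561.9, -220.1, 174.8]
tcp_rot: [2.101, 0.023, -1.924]
ft_force: [-0.0, 0.4, -3.5]
opening: 0.307
t: 14.7
eef_pos: [561.8, -220.0, 170.4]
tcp_rot: [2.1, 0.023, -1.924]
ft_force: [-1.1, 0.7, -2.9]
opening: 0.312
t: 14.9
eef_pos: [561.8, -220.0, 168.9]
tcp_rot: [2.1, 0.023, -1.924]
ft_force: [0.1, -0.4, -3.2]
opening: 0.312
t 14.9 W [ 561.8 -220.   168.9] S [-35.8  27.5 168.9] rpy [ 120.3    1.3 -110.2] F [ 0.1 -0.4 -3.2] open 0.312 q [-0.45  0.97  1.05 -0.09  2.15  1.45]
0.76 [[-46.3, 24.4, 91.4], [-24.8, 47.0, 130.6], [0.1, 54.0, 185.4]]
```

```bash
python3 -m inch '[[0,0,0,0,0,-2,-1],[0,0,0,0,0,-1.5,-1],[0,0,0,0,0,0,-1]]';  python3 -m inch '[[0,0,0,0,0,-1,-1],[0,0,0,0,0,0,-1]]';  python3 -m inch '[[0,0,0,0,0,-1,-1],[0,0,0,0,0,0,-1]]';  python3 -m inch '[[0,0,0,0,0,-1,-1],[0,0,0,0,0,0,-1]]'
```

```text
t: 15.3
eef_pos: [561.8, -220.0, 165.3]
tcp_rot: [2.1, 0.023, -1.924]
ft_force: [0.8, 0.1, -2.8]
opening: 0.306
t: 15.5
eef_pos: [561.8, -220.0, 164.4]
tcp_rot: [2.1, 0.023, -1.924]
ft_force: [-1.1, 0.8, -4.0]
opening: 0.311
t: 15.7
eef_pos: [561.8, -220.0, 163.5]
tcp_rot: [2.1, 0.023, -1.924]
ft_force: [1.0, -0.8, -3.0]
opening: 0.308
t: 15.9
eef_pos: [561.9, -219.9, 163.3]
tcp_rot: [2.1, 0.023, -1.924]
ft_force: [-0.1, 1.5, 3.6]
opening: 0.306
```

```bash
python3 -m inch '[[0,0,0,0,0,0,0.3],[0,0,0,0,0,0,0.3],[0,0,0,0,0,0,0.3],[0,0,0,0,0,0,0.3],[0,0,0,0,0,0,0.3],[0,0,0,0,0,0,0.3]]';python3 - <<'E'
from h import *
st()
c=viewer.read_camera("side"); save(c,"s7.png",(130,60,380,270),3)
P=toS(cloud(c)); ok=c["depth"]>0
r=regions_of("bottle_mid","side")[0]; k=P[r["pixels"]&ok]; print(r["score"],np.round(np.percentile(k,[1,50,99],axis=0),1).tolist())
E
```

```text
t: 16.5
eef_pos: [561.8, -220.1, 162.5]
tcp_rot: [2.1, 0.023, -1.924]
ft_force: [-0.1, -0.2, 0.3]
opening: 0.645
t 16.5 W [ 561.8 -220.1  162.5] S [-35.8  27.4 162.5] rpy [ 120.3    1.3 -110.2] F [-0.1 -0.2  0.3] open 0.645 q [-0.45  0.98  1.06 -0.09  2.14  1.46]
0.72 [[-46.3, -12.5, 81.3], [-25.0, 46.4, 127.7], [0.5, 55.7, 180.5]]
```

View pics/s7.png

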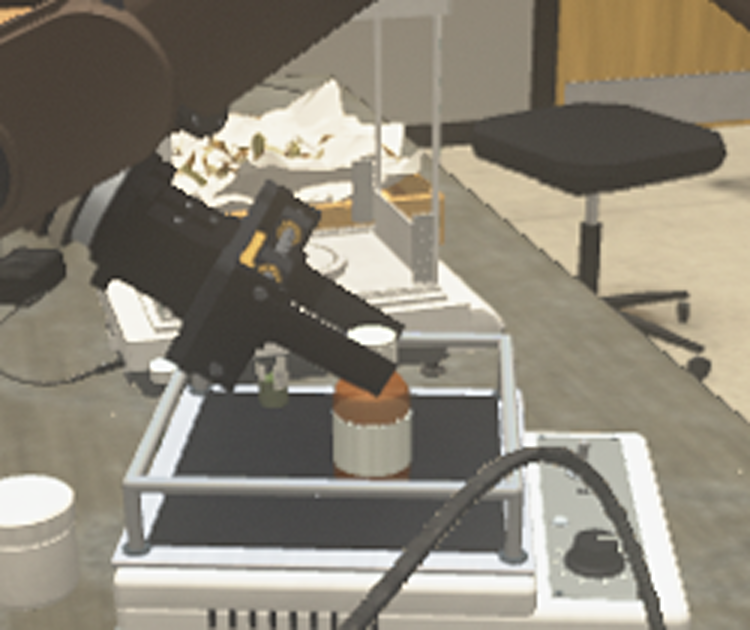

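The bottle stands free on the mat (cap at px 372,335). I'll back off along the tool axis, then rise and straighten the tool.

```bash
python3 -m inch '[[0,0,0,8,-2.7,5,0.3],[0,0,0,12.2,-4.1,7.5,0.3],[0,0,0,12.2,-4.1,7.5,0.3],[0,0,0,12.2,-4.1,7.5,0.3],[0,0,0,12.2,-4.1,7.5,0.3],[0,0,0,0,0,30,0.3],[0,0,0,0,0,35,0.3],[0,0,0,0,0,35,0.3]]';python3 -m inch '[[-2.39,-7.11,0,0,0,5,-1],[-2.39,-7.11,0,0,0,5,-1],[-2.39,-7.11,0,0,0,0,-1],[-2.39,-7.11,0,0,0,0,-1],[-2.39,-7.11,0,0,0,0,-1],[-2.39,-7.11,0,0,0,0,-1],[-2.39,-7.11,0,0,0,0,-1],[-2.39,-7.11,0,0,0,0,-1],[0,0,0,0,0,0,-1],[0,0,0,0,0,0,-1]]'
python3 -c "
from h import *;st()
c=viewer.read_camera('side'); P=toS(cloud(c)); ok=c['depth']>0
for t in ['bottle_mid','vial_mid']:
  for r in regions_of(t,'side')[:2]: k=P[r['pixels']&ok]; print(t,r['score'],np.round(np.percentile(k,[2,50,98],axis=0),1).tolist())"
```

```text
t: 17.4
eef_pos: [618.6, -239.1, 298.5]
tcp_rot: [2.099, 0.023, -1.924]
ft_force: [-0.2, 0.2, -0.2]
opening: 0.653
t: 18.4
eef_pos: [618.3, -239.0, 308.4]
tcp_rot: [-3.137, 0.036, -1.89]
ft_force: [0.1, -0.2, 0.0]
opening: -0.0
t 18.4 W [ 618.3 -239.   308.4] S [ 23.7  27.5 308.4] rpy [-179.7    2.1 -108.3] F [ 0.1 -0.2  0. ] open -0.0 q [-0.48  0.48  1.33  0.04  1.34  1.4 ]
bottle_mid 0.57 [[-44.7, 20.6, 91.2], [-23.5, 44.6, 135.1], [-0.4, 53.4, 180.2]]
vial_mid 0.58 [[44.3, -99.1, 80.0], [53.7, -82.8, 98.1], [63.8, -78.3, 138.2]]
```

```bash
python3 -m inch '[[0,0,0,-37.3,5.7,0,-1],[0,0,0,-37.3,5.7,0,-1],[0,0,0,-37.3,5.7,0,-1],[0,0,0,-37.3,5.7,0,-1],[0,0,0,-37.3,5.7,0,-1],[0,0,0,0,0,-45,-1],[0,0,0,0,0,-45,-1],[0,0,0,0,0,-45,-1],[0,0,0,0,0,-45,-1],[0,0,0,0,0,0,-1]]'
python3 - <<'E'
from h import *
st()
c=viewer.read_camera("side"); save(c,"s8.png",(200,110,400,280),3)
L=toS(cloud(c)); ok=c["depth"]>0
mm=ok&(abs(L[...,0]+162)<15)&(abs(L[...,1]+50)<30)&(L[...,2]>68)&(L[...,2]<90); print(mm.sum(),np.round(np.median(L[mm],0),1))
E
```

```text
t: 19.55
eef_pos: [430.6, -209.6, 123.0]
tcp_rot: [3.138, 0.039, -1.89]
ft_force: [0.6, -0.0, 0.2]
opening: 0.01
t 19.55 W [ 430.6 -209.6  123. ] S [-163.5   -4.5  123. ] rpy [ 179.8    2.3 -108.3] F [ 0.6 -0.   0.2] open 0.01 q [-0.61  0.42  2.    0.05  0.73  1.24]
20 [-160.6  -36.6   74.1]
```

View pics/s8.png

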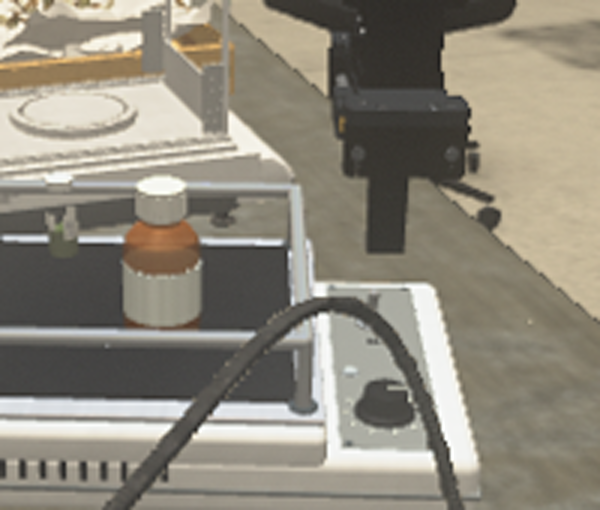

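The bottle stands upright (px 162,250). The toggle (px 375,300) is still to the left, and the fingers are above the deck between dial and toggle. I'll go down and flip it.

```bash
python3 -m inch '[[0,0,0,0,0,-20,-1],[0,0,0,0,0,-20,-1],[0,0,0,0,0,-15,-1],[0,0,0,-1.6,-4.7,0,-1],[0,0,0,-1.6,-4.7,0,-1],[0,0,0,-1.6,-4.7,0,-1]]'; python3 -m inch '[[0,0,0,-1.6,-4.7,0,-1],[0,0,0,-1.6,-4.7,0,-1],[0,0,0,-1.6,-4.7,0,-1]]'; python3 -m inch '[[0,0,0,-1.6,-4.7,0,-1],[0,0,0,-1.6,-4.7,0,-1],[0,0,0,0,0,0,-1]]'; python3 -m inch '[[0,0,0,3.2,9.4,0,-1],[0,0,0,3.2,9.4,0,-1],[0,0,0,0,0,40,-1],[0,0,0,0,0,40,-1],[0,0,0,-20,0,40,-1],[0,0,0,-20,0,40,-1],[0,0,0,0,0,0,-1]]'
python3 - <<'E'
from h import *
st()
for n in ["side","top"]:
    c=viewer.read_camera(n); 
    L=toS(cloud(c)); ok=c["depth"]>0
    mm=ok&(abs(L[...,0]+162)<15)&(abs(L[...,1]+50)<35)&(L[...,2]>68)&(L[...,2]<90); print(n,mm.sum(),np.round(np.median(L[mm],0),1) if mm.sum() else '')
    for t in ['bottle_mid','vial_mid']:
        for r in regions_of(t,n)[:2]: k=L[r['pixels']&ok]; print(t,round(r['score'],2),np.round(np.percentile(k,[2,50,98],axis=0)).tolist())
    if n=="side": save(c,"s9.png",(130,110,400,290),2.8)
E
```

```text
t: 20.2
eef_pos: [428.1, -225.8, 74.2]
tcp_rot: [-3.133, 0.036, -1.889]
ft_force: [0.2, 0.2, -0.2]
opening: 0.003
t: 20.5
eef_pos: [422.5, -239.2, 73.0]
tcp_rot: [-3.135, 0.037, -1.89]
ft_force: [1.1, 2.2, 2.3]
opening: 0.005
t: 20.8
eef_pos: [419.2, -248.9, 72.5]
tcp_rot: [-3.135, 0.036, -1.89]
ft_force: [0.7, 0.2, 0.4]
opening: 0.007
t: 21.5
eef_pos: [385.8, -229.2, 236.8]
tcp_rot: [-3.129, 0.034, -1.889]
ft_force: [0.4, 0.2, -0.6]
opening: -0.001
t 21.5 W [ 385.8 -229.2  236.8] S [-199.7  -37.3  236.8] rpy [-179.3    1.9 -108.2] F [ 0.4  0.2 -0.6] open -0.001 q [-0.71  0.21  1.94  0.04  0.99  1.16]
side 22 [-160.5  -58.1   75.2]
bottle_mid 0.83 [[-45.0, 24.0, 93.0], [-23.0, 45.0, 136.0], [-0.0, 54.0, 180.0]]
vial_mid 0.62 [[44.0, -98.0, 82.0], [54.0, -83.0, 100.0], [65.0, -78.0, 138.0]]
top 14 [-160.9  -62.9   76.7]
bottle_mid 0.72 [[-47.0, 3.0, 88.0], [-31.0, 19.0, 149.0], [-8.0, 43.0, 180.0]]
vial_mid 0.72 [[131.0, -186.0, -2.0], [141.0, -170.0, 32.0], [157.0, -157.0, 77.0]]
vial_mid 0.55 [[44.0, -102.0, 78.0], [52.0, -93.0, 129.0], [64.0, -84.0, 137.0]]
```

View pics/s9.png

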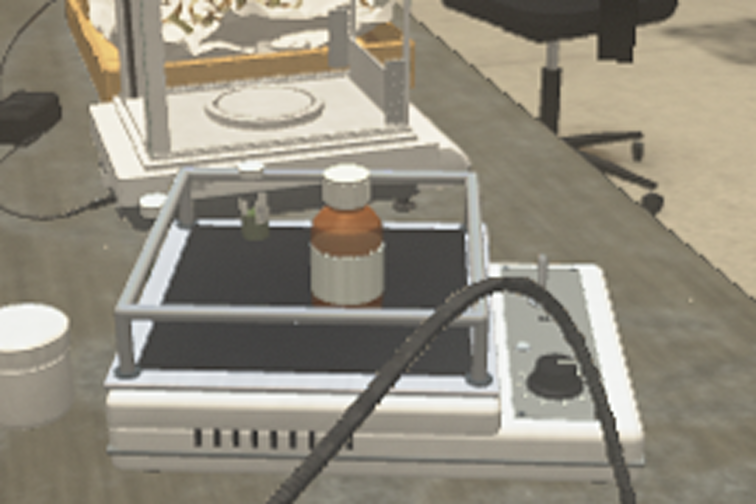

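The toggle now leans to the right (tip at y about -61), the bottle stands (px 345,240), and the vial stands in its place (px 254,220). The robot touches nothing.

```bash
python3 -c "
from h import *
print(ticket.job_done())"
```

```text
the job is handed in; nothing more can be done
None
```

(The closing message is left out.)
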